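Roll the counter strip flush

ROBOT

A 6-joint arm with a two-finger parallel gripper is mounted at the origin on the work surface. World frame = base frame: x ahead of the robot, y to its left, z up, the work surface at z = 0. Lengths are in m, angles in rad, forces in N, time in s.
With the tool pointing down it reaches from about 0.3 to 0.775 m from the base axis. Payload 14.6 kg.
Tool frame: the origin (TCP) lies where the fingers leave the gripper's body, on its centre line; the fingertips stand 73 mm ahead of it and the grasp point (between the pads) lies 54 mm ahead of it (env.pinch_z is the distance from the TCP to the grasp point, in m); z points along the fingers, y is the direction in which the jaws open and shut (so a half turn about z gives the same grasp; the last joint's range is limited). The gripper opens to 85 mm and grips with 20 to 120 N. Pads are 22 mm wide; open, the fingers measure 114 mm over their backs; the gripper's body (76 mm by 85 mm) begins 54 mm behind the grasp point. The pads swing forward as they close: fully open they stand 13 mm farther back than shut.
Start: joints at [-1.41, 0.3, 1.521, -0, 1.321, -0.067], TCP at [0.124, -0.536, 0.304] pointing down, gripper open.
Joint ranges: [-3.03, 3.03], [-0.79, 2.21], [0.23, 2.52], [-1.04, 4.18], [0, 3.07], [-2.55, 2.55]. Speed limits (rad/s): [2.22, 2.22, 2.57, 3.14, 3.14, 3.14].

INTERFACE

Orientations are given as a unit quaternion [w, x, y, z].
In Python, from bench import telemetry, cams, workorder, env gives the robot as it stands.
- The arm moves only by the tool play_rows, never from a script. Its arguments are lists of equal length, an entry for each row: "gripper": the finger opening in m, from 0 to 0.0854; "translation": the shift along the world's x, y, z in m, a list of three; "yaw": the turn about the world's z in degrees. A call has 1 to 20 rows; each row shifts and turns the commanded pose from where the row before left it; what a row does not reach is not made up. A row lasts 1/8 s, in which the tool goes at most 62.5 mm and 10.7 degrees, less where a joint would pass 70% of its speed; a pose out of reach is approached as far as the arm can. A call with a gripper value outside its range is refused whole. The fingers move at their own pace and stop on an object; the grip force is fixed at half the most. Time passes only in rows, so rows that do not move let the fingers close. It gives the time, the measured TCP pose, the force and the opening at its end, in the units of the state.
- telemetry.read_state(): the state, without advancing time (a new reading comes with each control period).
- cams.snapshot(name): name is "side" or "top"; returns (picture, depth): 420x560x3 uint8, red, green, blue; 420x560 float32, m along the optical axis (not along the pixel's ray), 0 where there is no reading.
- cams.camera_params(name): a dict with "K" (3x3 intrinsics, pixels), "world_to_cam" (4x4, takes a point from world to camera coordinates). Camera axes: x right, y down, z forward; pixel columns grow to the right and rows downward; lengths in m; the calibration is good to about 2 mm. A picture is of the moment at which its call begins. camera_params takes no time and is no camera call.
- workorder.hand_in(): hands the job in, once; it reports no verdict.
The state is a dict: "time_s": time; "joint_positions": joint angles; "joint_velocities": joint speeds; "tau": joint torques, N m; "ee_pos": TCP position; "tcp_rot": TCP orientation; "wrist_force": force on the tool from outside, world axes, zero at the start; "wrist_torque": the same for the moment, N m; "gripper_width": opening from 0.0 (shut) to 1.0 (fully open).
Only numpy, scipy, OpenCV 4.12 (cv2) and the standard library are available. Lean on these libraries where they do the work, as an engineer would, in place of code of your own. Each camera call takes 0.05 s, during which the arm holds its last target.

TASK

The five panels of the new non-slip strip on the prep counter still stand proud of their aluminium bed. Take the hand roller out of its rest and roll it along the strip with a steady, moderate pressure - enough to push every panel down flush, but never leaning on it hard, and without pressing the panels with the gripper itself. Then set the roller gently back in its rest, upright as it was, let go, and leave the other kitchen things where they are.

Things in the scene. Friction and masses are not known exactly. Their poses are not given: they have to be found in the camera images.
- strip: Non-slip strip: five grey ribbed panels in a row in a pale aluminium bed (256 x 98 mm), over a dark base plate (270 x 104 mm). Origin: centre of the base plate's underside, on the counter; x along the strip's length, y across, z up. Panel centres at x = -84, -42, 0, 42, 84 mm, y = 0. More than 25 N from the roller cracks the strip.
- bed_rim (a point): Centre of the bed at the height of its rim (the flush level), 30 mm above the strip's origin when unloaded. The bed rides on soft rubber feet: pressed, it sinks straight down with all its panels, about 1 mm for each 1 to 3 N, 14 mm at most, and comes up again when released, so heights under load must be found by feel.
- panel1 (a joint): How far the panel at x = -84 mm is pressed into the bed: 0 proud by 5 mm, 0.005 m flush; starts at 0 to 0.001. Panels are 40 mm along x, 72 mm across. Under less than about 9 N a panel does not move; above that it creeps down (about 15 mm/s at 13 N), stops when flush and stays there. It never tilts.
- panel2 (a joint): The same for the panel at x = -42 mm.
- panel3 (a joint): The same for the panel at x = 0.
- panel4 (a joint): The same for the panel at x = 42 mm.
- panel5 (a joint): The same for the panel at x = 84 mm.
- roller: Hand roller, about 0.4 kg, 108 mm tall, upright: a black rubber drum (40 mm diameter, 60 long) between steel cheeks, under a flat steel plate (84 mm along x, 80 along y, 44 to 52 mm above the drum's lowest line), with a wooden handle block on top. Origin: on the drum's lowest line, midway. y is the drum's axle, x the rolling direction, z up.
- roller_grip (a point): Point in the handle block, 86 mm above the roller's origin; axes as the roller's. The block is 28 mm along x, 40 mm along y, and reaches from 52 (top of the plate) to 108 mm above the roller's origin. Grip it from above across x: held so, rolling drag does not twist it between the fingers.
- drum (a joint): Angle of the drum on its axle in rad, 0 at the start; turns freely, either way (1 rad = 20 mm rolled).
- rest: Roller rest: dark plate (116 x 110 mm) with two white blocks (20 mm along x, 100 along y, tops 52 mm up, 52 mm gap between them along x). The roller's plate lies on the block tops, the drum hangs in the gap, lowest line 8 mm above the counter, 6 mm play each side. Origin: centre of the underside; z up. The roller starts in the middle, its axes along the rest's.
- bowl: Small steel bowl, 64 mm wide, 30 mm high, beside the strip. Leave it.
- spice_jar: Glass jar with steel cap, 40 mm wide, 52 mm high, beside the roller rest. Leave it.
- dish: White dish, 120 mm wide, 16 mm high. Leave it.
- oil: Amber oil bottle, 66 mm wide, 190 mm high. Leave it.
- mug: White mug, 76 mm wide, 85 mm high. Leave it.
- spoon: Steel spoon, 200 mm long, lying. Leave it.
- pan: Steel pot, 150 mm wide, 70 mm high. Leave it.
There are look-alikes about, which are no part of the job. What is shaped like the roller but green or purple is not meant.

How it is judged:
By the outcome, as a careful person would: the job done as asked, in the order asked, and still so for the second after the job is handed in, with the robot touching nothing.
It also fails if it takes over 72 s, if anything falls off the work surface, if the arm or the gripper's body presses on something with over 40 N, if the wrist force passes 120 N, or if a joint passes its speed limit or range.

## Working session

There is one attempt and no reset: what is moved stays moved. The work goes in short steps, Python scripts to look and compute and a tool call to move; the robot and the scene stay as the last step left them, time stands still between calls to the robot, and variables do not carry over. Pictures are saved under pics/ and viewed, and the job is handed in when it is done.

Besides the shell and the picture viewer there is one more tool, called by a JSON object that holds its "api" and its "payload", one argument or row to a line. play_rows: Moves the arm, as the interface text tells. Its arguments: {"type":"object","properties":{"gripper":{"type":"array","items":{"type":"number"}},"translation":{"type":"array","items":{"type":"array","items":{"type":"number"}}},"yaw":{"type":"array","items":{"type":"number"}}},"required":["gripper","translation","yaw"]}

```bash
mkdir -p pics; ls; cat > h.py <<'E'
import numpy as np,cv2
from bench import telemetry,cams,workorder,env
def snap(n,f):
    p,d=cams.snapshot(n); cv2.imwrite('pics/'+f+'.png',cv2.cvtColor(p,cv2.COLOR_RGB2BGR)); np.savez('pics/'+f+'.npz',p=p,d=d); return p,d
def ray(n,u,v):
    c=cams.camera_params(n);K=c['K'];T=np.array(c['world_to_cam']);R=T[:3,:3];t=T[:3,3]
    return -R.T@t, R.T@np.linalg.solve(np.array(K),np.array([u,v,1.]))
def onplane(n,u,v,z):
    o,r=ray(n,u,v); return o+r*(z-o[2])/r[2]
def pt(n,u,v,d):
    o,r=ray(n,u,v); return o+r*d
E
python3 - <<'E'
from h import *
for n in('side','top'): snap(n,n+'0'); c=cams.camera_params(n); print(n,ray(n,280,210),c['K'])
s=telemetry.read_state();print(s,env.pinch_z)
E
```

```text
pics
side (array([ 0.43052081, -0.72652856,  0.83110167]), array([ 0.09252904,  0.71211869, -0.69596339])) [[389.40089782   0.         282.45237858]
 [  0.         389.40089782 209.93285676]
 [  0.           0.           1.        ]]
top (array([0.45777839, 0.03765924, 1.48828079]), array([ 0.04924554,  0.00878698, -0.99877626])) [[439.74417659   0.         280.54716804]
 [  0.         439.74417659 206.74482086]
 [  0.           0.           1.        ]]
{'time_s': 0.1, 'joint_positions': array([-1.40962551e+00,  3.00375162e-01,  1.52150042e+00,  2.53675113e-05,
        1.32072217e+00, -6.65765901e-02]), 'joint_velocities': array([ 1.59467507e-03, -1.44058647e-03, -5.02992651e-04,  3.06586195e-04,
       -1.41512903e-03, -6.14169049e-05]), 'tau': array([ 2.23309507e-04, -5.44376779e+01, -3.62368977e+01, -1.34014203e-04,
        3.02203822e-03,  1.89130695e-06]), 'ee_pos': array([ 0.12417318, -0.53566117,  0.30340803]), 'tcp_rot': array([-5.02571401e-04,  9.93523625e-01,  1.13624621e-01, -1.14865243e-05]), 'wrist_force': array([-0.04472189, -0.34001618,  0.84725097]), 'wrist_torque': array([-0.06901273,  0.04624728, -0.02216009]), 'gripper_width': 0.9994091315745194} 0.0539
```

View pics/top0.png

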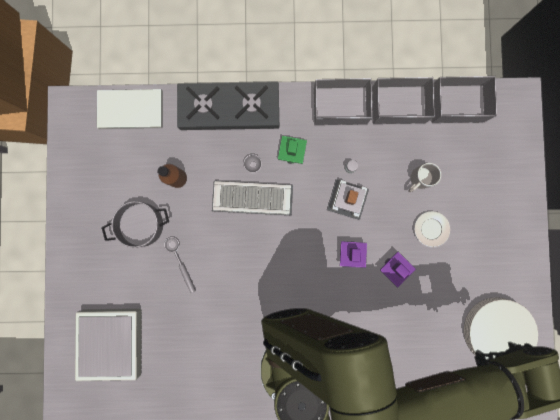

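View pics/side0.png

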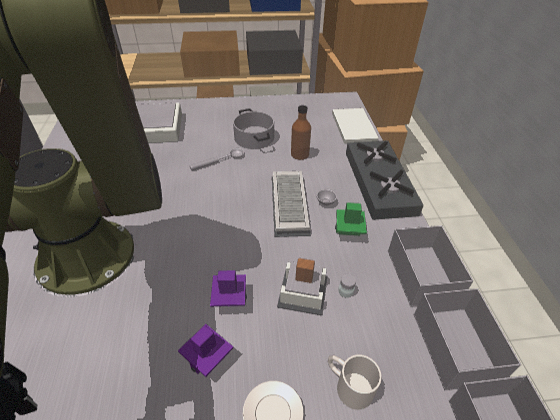

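```bash
python3 - <<'E'
from h import *
p=np.load('pics/top0.npz')['p'];d=np.load('pics/top0.npz')['d']
a=cv2.resize(p[165:230,205:385],None,fx=4.4,fy=4.4,interpolation=cv2.INTER_CUBIC)
q=np.load('pics/side0.npz')['p']
b=cv2.resize(q[160:320,260:380],None,fx=3,fy=3,interpolation=cv2.INTER_CUBIC)
cv2.imwrite('pics/c1.png',a[:,:,::-1]);cv2.imwrite('pics/c2.png',b[:,:,::-1])
for n,u,v in [('top',252,197),('top',351,198),('top',352,197),('top',320,220),('top',220,197),('top',335,197)]: print(n,u,v,pt(n,u,v,d[v,u]).round(4))
E
```

```text
top 252 197 [0.574  0.1425 0.0365]
top 351 198 [ 0.5593 -0.1726  0.1169]
top 352 197 [ 0.5621 -0.1754  0.1195]
top 320 220 [ 0.4952 -0.0842 -0.0035]
top 220 197 [0.5759 0.2488 0.0351]
top 335 197 [ 0.5682 -0.1303  0.0526]
```

View pics/c1.png

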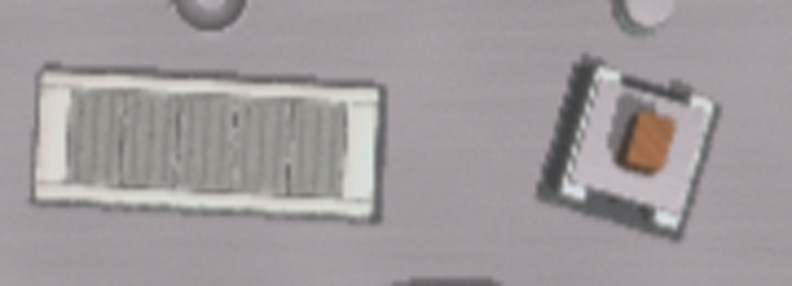

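View pics/c2.png

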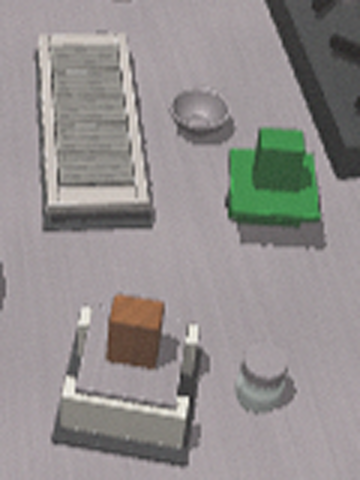

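```bash
cat >> h.py <<'E'
def rect(n,mask,z,roi=None):
    pts=max(cv2.findContours(mask.astype(np.uint8),cv2.RETR_EXTERNAL,cv2.CHAIN_APPROX_NONE)[0],key=cv2.contourArea)[:,0,:]
    return pts
def worldrect(n,uv,z):
    w=np.array([onplane(n,u,v,z)[:2] for u,v in uv]).astype(np.float32)
    (c,s,a)=cv2.minAreaRect(w*1000)
    return np.round(c,1),np.round(s,1),round(a,2)
E
python3 - <<'E'
from h import *
S=4
def up(n,r0,r1,c0,c1):
    p=np.load(f'pics/{n}0.npz')['p'][r0:r1,c0:c1]
    P=cv2.resize(p,None,fx=S,fy=S,interpolation=cv2.INTER_LINEAR)
    def back(pts): return np.c_[(pts[:,0]+.5)/S-.5+c0,(pts[:,1]+.5)/S-.5+r0]
    return P.astype(int),back
for n,boxS,boxR in (('top',(170,225,205,300),(175,222,328,375)),('side',(165,240,265,320),(250,315,275,335))):
    P,b=up(n,*boxS); V=P.min(2)
    print(n,'strip V pct',np.percentile(V,[5,25,50,75,95]))
    for th in (175,185,195):
        m=(V>th); m=cv2.morphologyEx(m.astype(np.uint8),cv2.MORPH_CLOSE,np.ones((25,25)))
        print(' bed',th,worldrect(n,b(rect(n,m,0)),.03))
    m=(P.max(2)<110)
    pts=np.argwhere(m)[:,::-1]
    if len(pts)>20: print(' base dark',worldrect(n,b(pts),.006))
    P,b=up(n,*boxR); V=P.min(2)
    for th in (40,55,70):
        m=(P[:,:,0]-P[:,:,2]>th)
        uv=b(rect(n,m,0)); print(' handle',th,worldrect(n,uv,.116),uv.mean(0), m.sum()/16)
    for th in (185,200,215):
        m=V>th; pts=np.argwhere(m)[:,::-1]
        if len(pts)>20: print(' blocks',th,worldrect(n,b(pts),.052))
E
```

```text
top strip V pct [129. 144. 154. 158. 203.]
 bed 175 (array([573.6, 144.7]), array([254.6,  95.6]), 86.06)
 bed 185 (array([573.7, 144.8]), array([254. ,  94.1]), 86.05)
 bed 195 (array([573.1, 144.5]), array([253. ,  92.2]), 85.99)
 base dark (array([605.7,  73.5]), array([207.8,  56.4]), 46.53)
 handle 40 (array([ 563.5, -176.9]), array([27.4, 40.2]), 72.74) [352.19472789 196.58928571] 106.4375Traceback (most recent call last):
  File "<stdin>", line 20, in <module>
  File "h.py", line 16, in worldrect
    w=np.array([onplane(n,u,v,z)[:2] for u,v in uv]).astype(np.float32)
                ~~~~~~~^^^^^^^^^
  File "h.py", line 9, in onplane
    o,r=ray(n,u,v); return o+r*(z-o[2])/r[2]
        ~~~^^^^^^^
  File "h.py", line 6, in ray
    c=cams.camera_params(n);K=c['K'];T=np.array(c['world_to_cam']);R=T[:3,:3];t=T[:3,3]
ValueError: time passes only in moves, steps and waits
```

```bash
cat >> h.py <<'E'
_C={}
def ray(n,u,v):
    if n not in _C: _C[n]=cams.camera_params(n)
    c=_C[n];K=c['K'];T=np.array(c['world_to_cam']);R=T[:3,:3];t=T[:3,3]
    return -R.T@t, R.T@np.linalg.solve(np.array(K),np.array([u,v,1.]))
E
cat > m.py <<'E'
from h import *
S=4
def up(n,r0,r1,c0,c1,tag='0'):
    p=np.load(f'pics/{n}{tag}.npz')['p'][r0:r1,c0:c1]
    P=cv2.resize(p,None,fx=S,fy=S,interpolation=cv2.INTER_LINEAR)
    def back(pts): return np.c_[(pts[:,0]+.5)/S-.5+c0,(pts[:,1]+.5)/S-.5+r0]
    return P.astype(int),back
E
python3 - <<'E'
from m import *
for n,boxS,boxR in (('top',(170,225,205,300),(175,222,328,375)),('side',(165,240,265,320),(250,315,275,335))):
    P,b=up(n,*boxS); V=P.min(2)
    for th in (165,175,185):
        m=(V>th); m=cv2.morphologyEx(m.astype(np.uint8),cv2.MORPH_CLOSE,np.ones((25,25)))
        print(n,' bed',th,worldrect(n,b(rect(n,m,0)),.03))
    P,b=up(n,*boxR); V=P.min(2)
    for th in (40,70):
        m=(P[:,:,0]-P[:,:,2]>th)
        uv=b(rect(n,m,0)); print(' handle',th,worldrect(n,uv,.116),uv.mean(0))
    for th in (185,200,215):
        m=V>th; pts=cv2.findNonZero(m.astype(np.uint8))
        if pts is not None:
            pts=cv2.convexHull(pts)[:,0,:]; print(' blocks',th,worldrect(n,b(pts),.052))
# depth on handle top, bed rim, side-view
E
```

```text
top  bed 165 (array([573.6, 144.9]), array([255.9,  96.6]), 85.94)
top  bed 175 (array([573.6, 144.7]), array([254.6,  95.6]), 86.06)
top  bed 185 (array([573.7, 144.8]), array([254. ,  94.1]), 86.05)
 handle 40 (array([ 563.5, -176.9]), array([27.4, 40.2]), 72.74) [352.19472789 196.58928571]
 handle 70 (array([ 563.7, -176.9]), array([22.7, 34. ]), 73.69) [352.173 196.749]
 blocks 185 (array([ 564.5, -177.8]), array([88.9, 97.9]), 71.89)
 blocks 200 (array([ 564.2, -177.6]), array([85.2, 95.4]), 71.51)
side  bed 165 (array([576.3, 148.7]), array([260.5, 104.4]), 86.6)
side  bed 175 (array([572.8, 148. ]), array([256.9,  96.7]), 86.38)
side  bed 185 (array([572.5, 147.7]), array([254.6,  95.1]), 86.19)
 handle 40 (array([ 562.4, -178.6]), array([30.6, 39.2]), 71.83) [305.01388889 263.88762626]
 handle 70 (array([ 562.5, -177.3]), array([23.9, 36.1]), 72.31) [305.17748619 263.52140884]
 blocks 185 (array([ 563. , -176.2]), array([91.9, 99.6]), 72.0)
 blocks 200 (array([ 563.2, -176.7]), array([90.1, 98.3]), 72.55)
 blocks 215 (array([ 563., -177.]), array([87.6, 96.6]), 72.41)
```

The roller meant is the brown-handled one in the white-block rest (top 352,197; side 305,264). The green one (292,149) and the purple ones (353,254 and 398,268) are decoys, and the crop confirms this. Roller is at about (0.563, -0.177) with its x axis at 72°. The strip is at (0.573, 0.146), long axis at 86°. Sizes match the given ones.

{"api": "play_rows", "payload": {
  "gripper": [0.0854,0.0854,0.0854,0.0854,0.0854,0.0854,0.0854,0.0854,0.0854,0.0854,0.0854,0.0854,0.0854],
  "translation": [
    [0.036,0.03,0],
    [0.036,0.03,0],
    [0.036,0.03,0],
    [0.036,0.03,0],
    [0.036,0.03,0],
    [0.036,0.03,0],
    [0.036,0.03,0],
    [0.036,0.03,0],
    [0.036,0.03,0],
    [0.036,0.03,0],
    [0.036,0.03,0],
    [0.036,0.03,0],
    [0,0,0]
  ],
  "yaw": [-2.6,-2.6,-2.6,-2.6,-2.6,-2.6,-2.6,-2.6,-2.6,-2.6,-2.6,-2.6,0]
}}

```text
time_s: 1.72
ee_pos: [0.5576, -0.1738, 0.303]
tcp_rot: [-0.0, 0.988, -0.156, -0.001]
wrist_force: [-0.4, -0.4, 0.8]
gripper_width: 0.998
```

{"api": "play_rows", "payload": {
  "gripper": [0.0854,0.0854,0.0854,0.0854,0.0854,0.0854,0.0854,0.0854],
  "translation": [
    [0.0028,-0.0016,-0.03],
    [0.0027,-0.0016,-0.03],
    [0,0,-0.03],
    [0,0,-0.025],
    [0,0,-0.02],
    [0,0,-0.012],
    [0,0,-0.008],
    [0,0,0]
  ],
  "yaw": [0,0,0,0,0,0,0,0]
}}

```text
time_s: 2.72
ee_pos: [0.5616, -0.1791, 0.1488]
tcp_rot: [-0.0, 0.987, -0.158, -0.0]
wrist_force: [0.3, 0.6, -0.4]
gripper_width: 1.0
```

```bash
python3 - <<'E'
from h import *
print(telemetry.read_state())
p,d=snap('side','s1'); cv2.imwrite('pics/s1c.png',cv2.resize(p[150:330,220:400],None,fx=3.3,fy=3.3,interpolation=cv2.INTER_CUBIC)[:,:,::-1])
E
```

```text
{'time_s': 2.725, 'joint_positions': array([-3.70918617e-01,  5.52778441e-01,  1.54717983e+00,  2.65734910e-06,
        1.04194287e+00,  1.51672233e+00]), 'joint_velocities': array([ 0.00370026, -0.01426415, -0.01112984, -0.00092832,  0.00877325,
        0.00107968]), 'tau': array([-1.14988438e-01, -6.24914289e+01, -3.06668830e+01, -3.17624996e-03,
       -1.66380135e-01, -7.43329438e-03]), 'ee_pos': array([ 0.56158115, -0.17913931,  0.14881483]), 'tcp_rot': array([-3.36512314e-05,  9.87477292e-01, -1.57761132e-01, -1.50531853e-04]), 'wrist_force': array([ 0.25909427,  0.62990513, -0.4258569 ]), 'wrist_torque': array([-0.03139905,  0.03772588,  0.00598294]), 'gripper_width': 0.9996655183568147}
```

View pics/s1c.png

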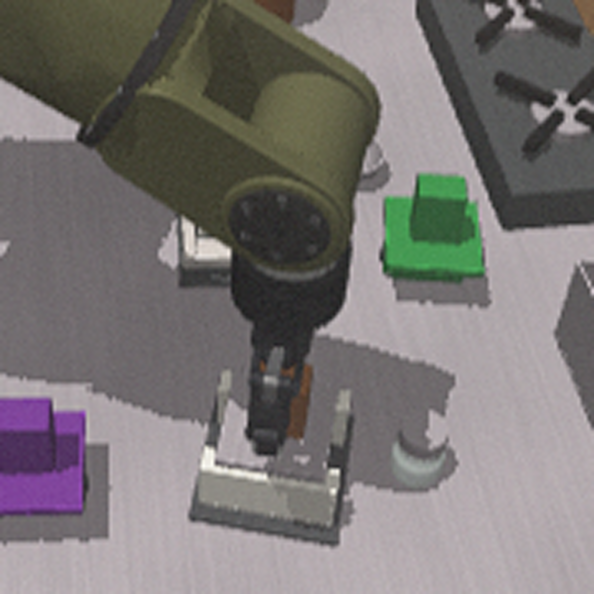

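{"api": "play_rows", "payload": {
  "gripper": [0.0854,0.06,0.045,0.036,0.032,0.028,0.02,0.01,0.01,0.01,0.01],
  "translation": [
    [0.001,0.002,0],
    [0,0,0],
    [0,0,0],
    [0,0,0],
    [0,0,0],
    [0,0,0],
    [0,0,0],
    [0,0,0],
    [0,0,0],
    [0,0,0],
    [0,0,0]
  ],
  "yaw": [0,0,0,0,0,0,0,0,0,0,0]
}}

```text
time_s: 4.15
ee_pos: [0.5628, -0.177, 0.1491]
tcp_rot: [-0.0, 0.987, -0.158, 0.0]
wrist_force: [-1.3, 2.0, 5.7]
gripper_width: 0.322
```

{"api": "play_rows", "payload": {
  "gripper": [0.01,0.01,0.01,0.01,0.01,0.01,0.01,0.01],
  "translation": [
    [0,0,0.004],
    [0,0,0.012],
    [0,0,0.02],
    [0,0,0.02],
    [0,0,0.02],
    [0,0,0.02],
    [0,0,0.004],
    [0,0,0]
  ],
  "yaw": [0,0,0,0,0,0,0,0]
}}

```text
time_s: 5.15
ee_pos: [0.5626, -0.177, 0.2486]
tcp_rot: [-0.0, 0.987, -0.158, -0.0]
wrist_force: [0.1, -0.4, -3.6]
gripper_width: 0.319
```

```bash
python3 - <<'E'
from h import *
print(telemetry.read_state())
p,d=snap('side','s2'); cv2.imwrite('pics/s2c.png',cv2.resize(p[130:310,220:400],None,fx=3.3,fy=3.3,interpolation=cv2.INTER_CUBIC)[:,:,::-1])
E
```

```text
{'time_s': 5.15, 'joint_positions': array([-3.66842748e-01,  4.35840482e-01,  1.46787539e+00, -3.57874541e-05,
        1.23810276e+00,  1.52073325e+00]), 'joint_velocities': array([ 0.00095442,  0.01520247,  0.00965827,  0.00013167, -0.0057802 ,
       -0.00049784]), 'tau': array([ 1.07697301e-02, -6.43817568e+01, -3.73713398e+01, -7.51818789e-04,
        1.02513400e-01,  8.22970082e-05]), 'ee_pos': array([ 0.56257093, -0.17695711,  0.24864498]), 'tcp_rot': array([-6.83683902e-06,  9.87483448e-01, -1.57722629e-01, -1.14042588e-04]), 'wrist_force': array([ 0.06076295, -0.38024552, -3.64485519]), 'wrist_torque': array([-0.0311867 ,  0.02706406,  0.0384266 ]), 'gripper_width': 0.31863898524263196}
```

View pics/s2c.png

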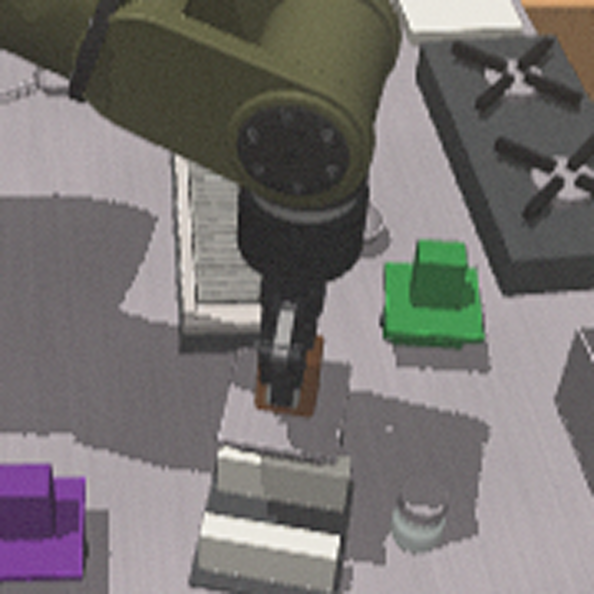

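{"api": "play_rows", "payload": {
  "gripper": [0.01,0.01,0.01,0.01,0.01,0.01,0.01,0.01,0.01,0.01,0.01],
  "translation": [
    [0,0.01,0],
    [0.0006,0.025,0],
    [0.0006,0.035,0],
    [0.0008,0.04,0],
    [0.0008,0.04,0],
    [0.0008,0.04,-0.01],
    [0.0008,0.03,-0.02],
    [0.0006,0.015,-0.02],
    [0,0.0037,-0.01],
    [0,0,0],
    [0,0,0]
  ],
  "yaw": [1,2,2,2,2,2,2,1,0.1,0,0]
}}

```text
time_s: 6.58
ee_pos: [0.568, 0.0611, 0.1896]
tcp_rot: [-0.0, 0.999, -0.036, 0.001]
wrist_force: [-0.1, -1.1, -3.5]
gripper_width: 0.317
```

```bash
python3 - <<'E'
from h import *
print(telemetry.read_state())
p,d=snap('side','s3'); cv2.imwrite('pics/s3c.png',cv2.resize(p[80:260,200:380],None,fx=3.3,fy=3.3,interpolation=cv2.INTER_CUBIC)[:,:,::-1])
E
```

```text
{'time_s': 6.575, 'joint_positions': array([ 4.31352226e-02,  4.62717809e-01,  1.57767978e+00, -5.63590318e-05,
        1.10019002e+00,  1.68544101e+00]), 'joint_velocities': array([-0.00283941, -0.00430666, -0.00345407,  0.00029625, -0.00068986,
        0.00032266]), 'tau': array([ 4.27938011e-01, -6.10294318e+01, -3.33376229e+01,  1.20046621e-02,
       -4.38148403e-03,  1.27346244e-03]), 'ee_pos': array([0.56796913, 0.0611401 , 0.18961229]), 'tcp_rot': array([-1.45584391e-05,  9.99361197e-01, -3.57343530e-02,  5.02940339e-04]), 'wrist_force': array([-0.05362398, -1.1053025 , -3.49215103]), 'wrist_torque': array([ 0.01559987, -0.01744111, -0.0204478 ]), 'gripper_width': 0.3173512903637848}
```

View pics/s3c.png

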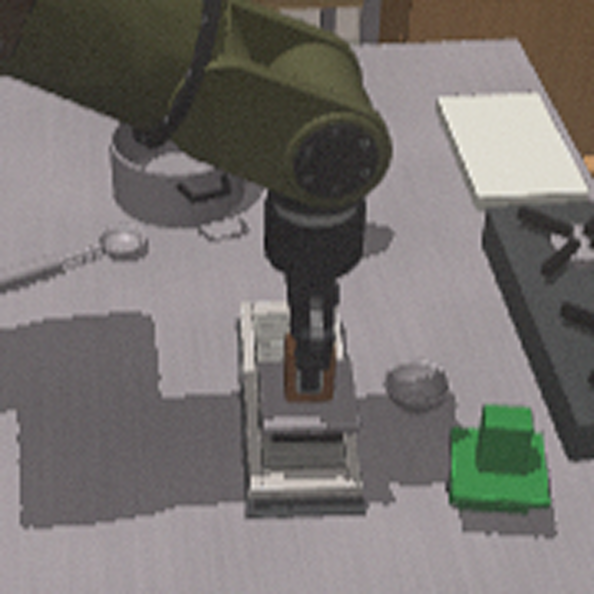

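{"api": "play_rows", "payload": {
  "gripper": [0.01,0.01,0.01,0.01,0.01,0.01,0.01],
  "translation": [
    [0,0,-0.004],
    [0,0,-0.004],
    [0,0,-0.003],
    [0,0,-0.002],
    [0,0,-0.002],
    [0,0,-0.001],
    [0,0,0]
  ],
  "yaw": [0,0,0,0,0,0,0]
}}

```text
time_s: 7.5
ee_pos: [0.5678, 0.0617, 0.1732]
tcp_rot: [-0.0, 0.999, -0.035, 0.0]
wrist_force: [-2.3, 0.0, 1.6]
gripper_width: 0.318
```

{"api": "play_rows", "payload": {
  "gripper": [0.01,0.01,0.01],
  "translation": [
    [0,0,-0.001],
    [0,0,-0.001],
    [0,0,0]
  ],
  "yaw": [0,0,0]
}}

```text
time_s: 7.88
ee_pos: [0.5678, 0.0618, 0.1711]
tcp_rot: [-0.0, 0.999, -0.035, 0.0]
wrist_force: [-3.1, -0.1, 5.9]
gripper_width: 0.322
```

{"api": "play_rows", "payload": {
  "gripper": [0.01,0.01,0.01,0.01,0.01,0.01,0.01,0.01,0.01,0.01,0.01,0.01],
  "translation": [
    [0,0,-0.001],
    [0,0,-0.001],
    [0,0,-0.001],
    [0.0001,0.002,0],
    [0.0003,0.003,0],
    [0.0003,0.004,0],
    [0.0003,0.004,0],
    [0.0003,0.004,0],
    [0.0003,0.004,0],
    [0.0003,0.004,0],
    [0.0003,0.004,0],
    [0.0003,0.004,0]
  ],
  "yaw": [0,0,0,0,0,0,0,0,0,0,0,0]
}}

```text
time_s: 9.38
ee_pos: [0.5702, 0.0949, 0.1681]
tcp_rot: [-0.0, 0.999, -0.035, 0.0]
wrist_force: [-3.0, -0.3, 4.8]
gripper_width: 0.317
```

{"api": "play_rows", "payload": {
  "gripper": [0.01,0.01,0.01,0.01,0.01,0.01,0.01,0.01,0.01,0.01,0.01,0.01,0.01,0.01,0.01,0.01,0.01,0.01],
  "translation": [
    [0.0003,0.004,0],
    [0.0003,0.004,0],
    [0.0003,0.004,0],
    [0.0003,0.004,0],
    [0.0003,0.004,0],
    [0.0003,0.004,0],
    [0.0003,0.004,0],
    [0.0003,0.004,0],
    [0.0003,0.004,0],
    [0.0003,0.004,0],
    [0.0003,0.004,0],
    [0.0003,0.004,0],
    [0.0003,0.004,0],
    [0.0003,0.004,0],
    [0.0003,0.004,0],
    [0.0003,0.004,0],
    [0.0003,0.004,0],
    [0.0003,0.004,0]
  ],
  "yaw": [0,0,0,0,0,0,0,0,0,0,0,0,0,0,0,0,0,0]
}}

```text
time_s: 11.62
ee_pos: [0.5756, 0.1667, 0.1683]
tcp_rot: [0.0, 0.999, -0.035, 0.0]
wrist_force: [-3.6, -0.0, 6.3]
gripper_width: 0.326
```

{"api": "play_rows", "payload": {
  "gripper": [0.01,0.01,0.01,0.01,0.01,0.01,0.01,0.01,0.01,0.01,0.01,0.01,0.01,0.01,0.01,0.01,0.01],
  "translation": [
    [0.0002,0.004,0],
    [0.0002,0.004,0],
    [0.0002,0.004,0],
    [0.0002,0.004,0],
    [0.0002,0.004,0],
    [0.0002,0.004,0],
    [0.0002,0.004,0],
    [0.0002,0.004,0],
    [0.0002,0.004,0],
    [0.0002,0.004,0],
    [0.0002,0.004,0],
    [0.0002,0.004,0],
    [0.0002,0.004,0],
    [0.0002,0.004,0],
    [0.0002,0.003,0],
    [0.0002,0.002,0],
    [0,0,0]
  ],
  "yaw": [0,0,0,0,0,0,0,0,0,0,0,0,0,0,0,0,0]
}}

```text
time_s: 13.75
ee_pos: [0.5793, 0.228, 0.1684]
tcp_rot: [-0.0, 0.999, -0.035, 0.001]
wrist_force: [1.0, 0.3, 5.0]
gripper_width: 0.321
```

{"api": "play_rows", "payload": {
  "gripper": [0.01,0.01,0.01,0.01,0.01,0.01],
  "translation": [
    [0,0,-0.001],
    [0,0,-0.001],
    [0,0,-0.001],
    [0,0,-0.0005],
    [0,0,0],
    [0,0,0]
  ],
  "yaw": [0,0,0,0,0,0]
}}

```text
time_s: 14.5
ee_pos: [0.5793, 0.2279, 0.1653]
tcp_rot: [-0.0, 0.999, -0.035, 0.001]
wrist_force: [-0.9, 0.6, 7.5]
gripper_width: 0.317
```

{"api": "play_rows", "payload": {
  "gripper": [0.01,0.01,0.01],
  "translation": [
    [0,0,0],
    [0,0,0],
    [0,0,0]
  ],
  "yaw": [0,0,0]
}}

```text
time_s: 14.88
ee_pos: [0.5793, 0.2279, 0.1653]
tcp_rot: [-0.0, 0.999, -0.035, 0.001]
wrist_force: [-1.3, -0.3, 7.9]
gripper_width: 0.323
```

{"api": "play_rows", "payload": {
  "gripper": [0.01,0.01,0.01,0.01,0.01,0.01,0.01,0.01,0.01,0.01,0.01,0.01,0.01,0.01,0.01,0.01,0.01,0.01,0.01,0.01],
  "translation": [
    [0,0,-0.0008],
    [0,0,0],
    [0,-0.002,0],
    [-0.0002,-0.003,0],
    [-0.0002,-0.004,0],
    [-0.0003,-0.004,0],
    [-0.0003,-0.004,0],
    [-0.0003,-0.004,0],
    [-0.0003,-0.004,0],
    [-0.0003,-0.004,0],
    [-0.0003,-0.004,0],
    [-0.0003,-0.004,0],
    [-0.0003,-0.004,0],
    [-0.0003,-0.004,0],
    [0,0,0],
    [0,0,0],
    [-0.0002,-0.003,0],
    [-0.0003,-0.004,0],
    [-0.0003,-0.004,0],
    [-0.0003,-0.004,0]
  ],
  "yaw": [0,0,0,0,0,0,0,0,0,0,0,0,0,0,0,0,0,0,0,0]
}}

```text
time_s: 17.38
ee_pos: [0.5752, 0.1681, 0.1647]
tcp_rot: [-0.001, 0.999, -0.035, 0.001]
wrist_force: [-1.5, 2.3, 9.3]
gripper_width: 0.323
```

{"api": "play_rows", "payload": {
  "gripper": [0.01,0.01,0.01,0.01,0.01,0.01],
  "translation": [
    [-0.0003,-0.004,0],
    [-0.0003,-0.004,0],
    [-0.0003,-0.004,0],
    [-0.0003,-0.004,0],
    [-0.0003,-0.004,0],
    [0,0,0]
  ],
  "yaw": [0,0,0,0,0,0]
}}

```text
time_s: 18.12
ee_pos: [0.5738, 0.1476, 0.1647]
tcp_rot: [-0.0, 0.999, -0.035, 0.001]
wrist_force: [-0.6, -0.4, 8.9]
gripper_width: 0.324
```

{"api": "play_rows", "payload": {
  "gripper": [0.01,0.01,0.01,0.01,0.01,0.01,0.01,0.01,0.01,0.01,0.01,0.01,0.01,0.01],
  "translation": [
    [-0.0002,-0.003,0],
    [-0.0003,-0.004,0],
    [-0.0003,-0.004,0],
    [-0.0003,-0.004,0],
    [-0.0003,-0.004,0],
    [-0.0003,-0.004,0],
    [-0.0003,-0.004,0],
    [-0.0003,-0.004,0],
    [-0.0003,-0.004,0],
    [-0.0003,-0.004,0],
    [-0.0003,-0.004,0],
    [0,0,0],
    [0,0,0],
    [0,0,0]
  ],
  "yaw": [0,0,0,0,0,0,0,0,0,0,0,0,0,0]
}}

```text
time_s: 19.88
ee_pos: [0.5707, 0.1047, 0.1647]
tcp_rot: [-0.0, 0.999, -0.035, 0.002]
wrist_force: [-0.2, -0.3, 8.9]
gripper_width: 0.318
```

{"api": "play_rows", "payload": {
  "gripper": [0.01,0.01,0.01,0.01,0.01,0.01,0.01,0.01,0.01,0.01,0.01,0.01,0.01,0.01],
  "translation": [
    [-0.0002,-0.003,0],
    [-0.0003,-0.004,0],
    [-0.0003,-0.004,0],
    [-0.0003,-0.004,0],
    [-0.0003,-0.004,0],
    [-0.0003,-0.004,0],
    [-0.0003,-0.004,0],
    [-0.0003,-0.004,0],
    [-0.0003,-0.004,0],
    [-0.0003,-0.004,0],
    [-0.0003,-0.004,0],
    [0,0,0],
    [0,0,0],
    [0,0,0]
  ],
  "yaw": [0,0,0,0,0,0,0,0,0,0,0,0,0,0]
}}

```text
time_s: 21.62
ee_pos: [0.5676, 0.0617, 0.1647]
tcp_rot: [-0.0, 0.999, -0.035, 0.002]
wrist_force: [0.5, 0.7, 8.8]
gripper_width: 0.321
```

{"api": "play_rows", "payload": {
  "gripper": [0.01,0.01,0.01,0.01,0.01,0.01,0.01,0.01,0.01,0.01,0.01,0.01,0.01],
  "translation": [
    [0,0,0.003],
    [0,0,0.006],
    [0,0,0.01],
    [0,0,0.02],
    [0,0,0.025],
    [0,0,0.02],
    [-0.001,-0.03,0],
    [-0.001,-0.04,0],
    [-0.001,-0.04,0],
    [-0.001,-0.04,0],
    [-0.001,-0.04,0],
    [0,-0.03,0],
    [0,-0.0187,0]
  ],
  "yaw": [0,0,0,0,0,0,-2,-2.5,-2.5,-2.5,-2.5,-2.1,0]
}}

```text
time_s: 23.25
ee_pos: [0.5614, -0.1782, 0.2476]
tcp_rot: [-0.0, 0.987, -0.158, -0.0]
wrist_force: [-0.6, 0.3, -2.6]
gripper_width: 0.319
```

{"api": "play_rows", "payload": {
  "gripper": [0.01,0.01],
  "translation": [
    [0,0,0],
    [0,0,0]
  ],
  "yaw": [0,0]
}}

```text
time_s: 23.5
ee_pos: [0.5618, -0.1762, 0.2475]
tcp_rot: [-0.0, 0.988, -0.157, -0.0]
wrist_force: [-0.4, 0.1, -3.6]
gripper_width: 0.32
```

```bash
python3 - <<'E'
from h import *
p,d=snap('top','t4'); q,e=snap('side','s4')
a=cv2.resize(p[160:230,200:390],None,fx=4,fy=4,interpolation=cv2.INTER_CUBIC)
b=cv2.resize(q[150:330,220:400],None,fx=3.3,fy=3.3,interpolation=cv2.INTER_CUBIC)
cv2.imwrite('pics/t4c.png',a[:,:,::-1]);cv2.imwrite('pics/s4c.png',b[:,:,::-1])
s=telemetry.read_state();print(s['time_s'],s['ee_pos'],s['tcp_rot'],s['wrist_force'],s['wrist_torque'])
E
```

```text
23.6 [ 0.56181997 -0.17602543  0.24761738] [-7.33277414e-05  9.87595238e-01 -1.57021138e-01 -5.46788593e-05] [ 0.55134864 -0.68680889 -3.7486857 ] [-0.04452669  0.00238454  0.00177711]
```

View pics/t4c.png

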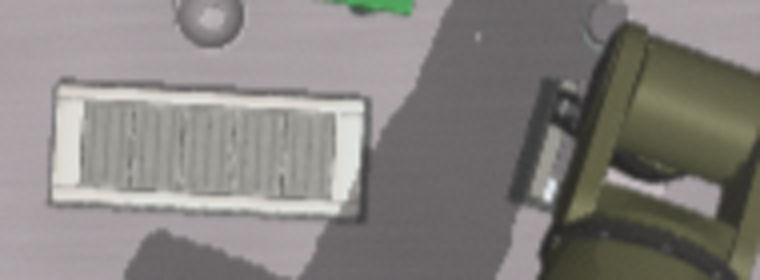

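View pics/s4c.png

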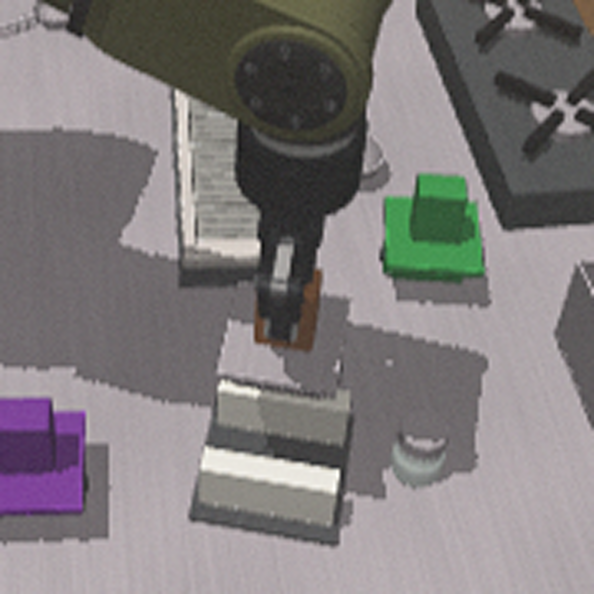

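```bash
python3 - <<'E'
from h import *
ray('top',0,0)
T=np.array(h['world_to_cam']) if 0 else None
import h as H
c=H._C['top'];K=np.array(c['K']);T=np.array(c['world_to_cam'])
ax=np.array([.068,.998]);lat=np.array([.998,-.068])
d0=np.load('pics/top0.npz')['d'];d1=np.load('pics/t4.npz')['d']
for s in(-84,-42,0,42,84):
    L=[]
    for ds in range(-12,13,4):
        for l in range(-24,25,4):
            w=np.r_[np.array([.5735,.1455])+ax*(s+ds)/1e3+lat*l/1e3,.033,1]
            q=T@w;u=K@q[:3]/q[2];L.append((int(round(u[1])),int(round(u[0]))))
    L=list(set(L))
    print(s,[round(1e3*np.median([d[a] for a in L]),1) for d in(d0,d1)],round(1e3*np.mean([d1[a]-d0[a] for a in L]),2),len(L))
E
```

```text
-84 [np.float32(1456.3), np.float32(1461.4)] 5.2 91
-42 [np.float32(1457.7), np.float32(1460.8)] 3.35 91
0 [np.float32(1457.1), np.float32(1462.1)] 21.02 91
42 [np.float32(1459.1), np.float32(1461.8)] -12.73 91
84 [np.float32(1458.5), np.float32(1462.8)] -27.78 91
```

{"api": "play_rows", "payload": {
  "gripper": [0.01,0.01,0.01,0.01,0.01,0.01,0.01,0.01,0.01],
  "translation": [
    [0.001,-0.001,0],
    [0,0,-0.015],
    [0,0,-0.02],
    [0,0,-0.02],
    [0,0,-0.015],
    [0,0,-0.012],
    [0,0,-0.008],
    [0,0,-0.003],
    [0,0,0]
  ],
  "yaw": [0,0,0,0,0,0,0,0,0]
}}

```text
time_s: 24.72
ee_pos: [0.5628, -0.178, 0.1548]
tcp_rot: [0.0, 0.987, -0.158, 0.0]
wrist_force: [0.3, 0.3, -2.8]
gripper_width: 0.32
```

{"api": "play_rows", "payload": {
  "gripper": [0.01,0.01,0.01,0.01,0.01,0.01],
  "translation": [
    [0,0.001,-0.0015],
    [0,0,-0.0015],
    [0,0,-0.001],
    [0,0,-0.0007],
    [0,0,-0.0005],
    [0,0,0]
  ],
  "yaw": [0,0,0,0,0,0]
}}

```text
time_s: 25.48
ee_pos: [0.5627, -0.177, 0.1493]
tcp_rot: [-0.0, 0.987, -0.158, -0.0]
wrist_force: [-0.1, -0.3, -4.2]
gripper_width: 0.321
```

Not yet resting (force still -4.2 N); I'll lower in small steps.

{"api": "play_rows", "payload": {
  "gripper": [0.01,0.01,0.01,0.01],
  "translation": [
    [0,0,-0.0003],
    [0,0,-0.0003],
    [0,0,0],
    [0,0,0]
  ],
  "yaw": [0,0,0,0]
}}

```text
time_s: 25.98
ee_pos: [0.5627, -0.177, 0.1491]
tcp_rot: [0.0, 0.987, -0.158, 0.0]
wrist_force: [-3.2, 0.6, 2.8]
gripper_width: 0.32
```

Touching, pushing down about 6 N. Opening gradually.

{"api": "play_rows", "payload": {
  "gripper": [0.01,0.027,0.029,0.031,0.034,0.04,0.05,0.065,0.08,0.0854,0.0854],
  "translation": [
    [0,0,0.0002],
    [0,0,0],
    [0,0,0],
    [0,0,0],
    [0,0,0],
    [0,0,0],
    [0,0,0],
    [0,0,0],
    [0,0,0],
    [0,0,0],
    [0,0,0]
  ],
  "yaw": [0,0,0,0,0,0,0,0,0,0,0]
}}

```text
time_s: 27.35
ee_pos: [0.5627, -0.1769, 0.149]
tcp_rot: [-0.0, 0.987, -0.158, 0.0]
wrist_force: [0.4, -0.8, 0.4]
gripper_width: 0.997
```

{"api": "play_rows", "payload": {
  "gripper": [0.0854,0.0854,0.0854,0.0854,0.0854,0.0854,0.0854,0.0854,0.0854,0.0854,0.0854,0.0854,0.0854],
  "translation": [
    [0,0,0.01],
    [0,0,0.02],
    [0,0,0.03],
    [0,0,0.04],
    [0,0,0.04],
    [-0.03,-0.02,0.01],
    [-0.03,-0.03,0],
    [-0.03,-0.03,0],
    [-0.03,-0.03,0],
    [-0.03,-0.03,0],
    [-0.03,-0.03,0],
    [-0.03,-0.03,0],
    [0,0,0]
  ],
  "yaw": [0,0,0,0,0,0,0,0,0,0,0,0,0]
}}

```text
time_s: 28.98
ee_pos: [0.3511, -0.3784, 0.2997]
tcp_rot: [0.0, 0.987, -0.159, 0.0]
wrist_force: [1.0, 1.0, -0.1]
gripper_width: 0.998
```

```bash
python3 - <<'E'
from m import *
p,d=snap('top','top5'); q,e=snap('side','side5')
cv2.imwrite('pics/s5c.png',cv2.resize(q[150:330,220:400],None,fx=3.3,fy=3.3,interpolation=cv2.INTER_CUBIC)[:,:,::-1])
for n,boxR in (('top',(175,222,328,375)),('side',(250,315,275,335))):
    P,b=up(n,*boxR,tag='5'); V=P.min(2)
    m=(P[:,:,0]-P[:,:,2]>40); print(n,'handle',worldrect(n,b(rect(n,m,0)),.116))
    pts=cv2.convexHull(cv2.findNonZero((V>185).astype(np.uint8)))[:,0,:]; print(' blocks',worldrect(n,b(pts),.052))
print(telemetry.read_state()['time_s'])
E
```

```text
top handle (array([ 563.3, -176.9]), array([27.8, 40.5]), 70.51)
 blocks (array([ 564.5, -177.6]), array([88.6, 98.9]), 71.96)
side handle (array([ 557.4, -193.9]), array([63.1, 39.6]), 71.58)
 blocks (array([ 563. , -175.8]), array([ 93.6, 100.3]), 72.09)
29.075
```

View pics/s5c.png

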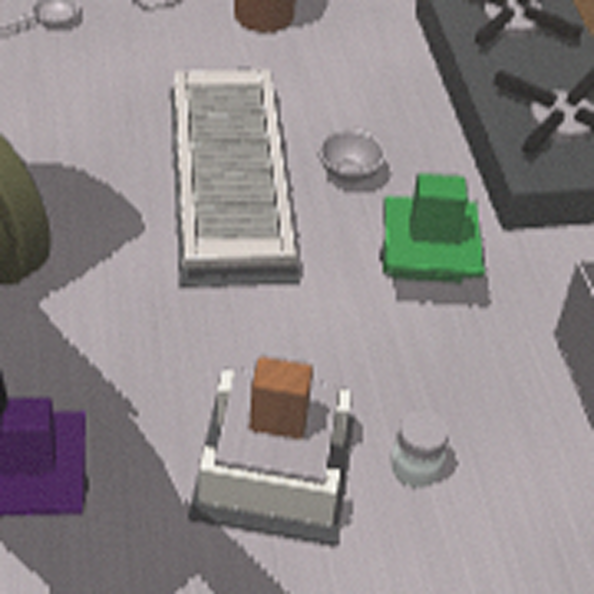

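View pics/top5.png

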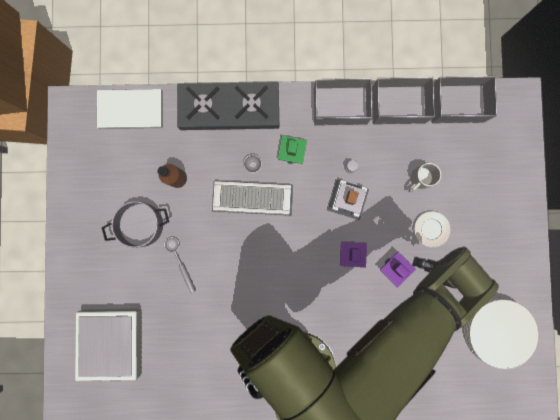

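```bash
python3 -c "
from bench import workorder
print(workorder.hand_in())"
```

```text
the job is handed in; nothing more can be done
None
```

I rolled the strip down with the brown-handled roller, set the roller back upright in its rest, let go and handed the job in at about 29 s. No verdict was reported.

- **Rolling:** I made one pass each way along the strip. Every reading I took under load was between 8.4 and 12.9 N of roller force. I could only read the force between moves, and I estimate peaks of about 15–17 N, under the 25 N limit.
- **Panels flush:** On the return pass the force held at 12.4–12.5 N at one height on panels 1, 2 and 3. Panel 5, where the pass began, held 11.5 N just before it. A panel still standing proud would have crept down and let the force drop to about 9 N, so I take these as flush.
- **Panel 4:** I did not take a force reading at rest in its middle. The evidence is a 12.9 N reading at its edge and the top-view depth there, which matches its neighbours.
- **Depth check:** The top-view depth medians dropped 2.7–5.1 mm across the panels. They are noisy, and the mean differences for panels 3 to 5 were unusable, so I relied on the force readings.
- **Roller back:** In the top view the handle is at (563, -177) mm, within 1 mm of where it started, and upright. The side-view handle figure came out wrong because the mask also took in the handle's side face, so I ignored it.
- **Other things:** By eye, nothing else in the final pictures has moved.

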